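# Cap the microscope's tilted port and lock its ring

### The arm

A 6-joint arm with a two-finger parallel gripper is mounted at the origin on the work surface. World frame = base frame: x ahead of the robot, y to its left, z up, the work surface at z = 0. Lengths are in m, angles in rad, forces in N, time in s.
With the tool pointing down it reaches from about 0.3 to 0.875 m from the base axis. Payload 4.2 kg.
Tool frame: the origin (TCP) lies between the finger pads; the fingertips stand 17 mm ahead of it and the grasp point (between the pads) lies 2 mm behind it; z points along the fingers, y is the line along which they close (so a half turn about z gives the same grasp; the last joint's range is limited). The gripper opens to 85 mm and grips with 20 to 120 N. Pads are 22 mm wide; open, the fingers measure 114 mm over their backs; the gripper's body (76 mm by 85 mm) begins 54 mm behind the grasp point. The pads swing forward as they close: fully open they stand 13 mm farther back than shut.
Start: joints at [-1.361, 0.32, 1.565, -0, 1.257, -0.02], TCP at [0.131, -0.56, 0.248] pointing down, gripper open.
Joint ranges: [-3.11, 3.11], [-0.84, 2.01], [0.21, 2.61], [-1.34, 4.49], [0.05, 2.63], [-2.56, 2.56]. Speed limits (rad/s): [2.57, 2.57, 3.14, 3.14, 3.14, 3.14].

### API

Orientations are given as a unit quaternion [w, x, y, z].
In Python, from cell import * gives the robot as it stands.
- The arm moves only by the tool apply_moves, never from a script. Its argument "deltas" is a list of rows, each an object of numbers: "hand": the closure, from 0 (fully open) to 1 (shut); "x", "y", "z": the shift along the tool's x, y, z scaled (see below); "yaw": the turn about the tool's z scaled (see below). A call has 1 to 20 rows; each row is the pose to reach, as a shift and turn from the pose commanded when the call began, along the tool's axes at that moment, turning the shorter way round; what a row does not reach only later rows make up. The controller multiplies each number of a shift by 800 mm and each number of a turn by pi rad. A row lasts 1/12 s, in which the tool goes at most 41.7 mm and 7.16 degrees, less where a joint would pass 70% of its speed; a pose out of reach is approached as far as the arm can. A call with a number of a shift or a turn outside -1 to 1 is refused whole. A call with a gripper value outside its range is refused whole. The fingers move at their own pace and stop on an object; "newtons" is the grip in N (left out, the last holds). Time passes only in rows, so rows that repeat a pose let the fingers close. It gives the time, the measured TCP pose, the force, the opening and the grip force at its end, in the units of the state.
- sense(): the state, without advancing time (a new reading comes with each control period).
- read_camera(name): name is "scene" or "side" or "wrist"; returns a dict with "color" (384x512x3 uint8, red, green, blue), "fx", "fy", "cx", "cy" (pixels), "extrinsics" (4x4, takes a point from camera to world coordinates). Camera axes: x right, y up, looking along -z (the intrinsics and any distortion apply to the point x, -y, -z); pixel columns grow to the right and rows downward; lengths in m; the calibration is good to about 2 mm. A picture is of the moment at which its call begins. There is no depth.
- hand_in(): hands the job in; it is judged then, once.
Trained networks look in a picture, given as the dict that the camera call returned (one of the last four; its "shot" number tells which), for a name from the list of things; names that differ only in an ending like _2 or _b are one class to them, and where a whole thing is asked for, a point or a joint stands for the part that bears it (a point fixed in the world has none). Each returns a list of dicts, best first, with "confidence" (0 to 1); they miss things now and then, are a little off and sometimes report something else, mostly with a low value. They report only what shows in the picture. A call takes as long as a camera call. They do not tell look-alikes from the thing itself.
- recognise(label, picture): "point" ([x, y, z] in m, in the coordinates of the camera as it stood for that picture, good to about 4 mm: the middle of the surface that is visible of it).
- landmark_of(label, picture): "point" ([x, y, z] in m, in the coordinates of the camera as it stood for that picture, good to about 4 mm: a listed point, or the origin of a listed thing).
The state is a dict: "t": time; "joints": joint angles; "joint_vel": joint speeds; "effort": joint torques, N m; "position": TCP position; "tool_rot": TCP orientation; "force": force on the tool from outside, world axes, zero at the start; "wrist_torque": the same for the moment, N m; "grip_width": finger opening in m; "gripper_force": force on a finger pad.
Only numpy, scipy, OpenCV 4.12 (cv2) and the standard library are available. Lean on these libraries where they do the work, as an engineer would, in place of code of your own. Each camera call takes 0.05 s, during which the arm holds its last target. There are 200 camera calls.

### The job

Close the open tilted port of the microscope stand: pick up the larger of the two black caps and set it fully home in the port, rim down and grip bar outwards. Then turn the lock ring clockwise by its lug until the lug points at the raised locked mark, neither short of it nor past it. Let go, and leave the other things on the bench where they are.

Things in the scene. Friction and masses are not known exactly. Their poses are not given: they have to be found in the camera images.
- stand: fixed compact white and black microscope stand, placed and turned differently each time. Origin on the table, z up. Base 150 mm wide, own x -70 to 200 mm. Black stage plate 67 mm high behind the port (own x 60 to 200 mm); black focus knobs reach 90 mm to both sides. It carries the tilted port, seat centre 120 mm up, 10 mm to -x of the origin
- port_seat (a point): centre of the port's flat pocket floor. z: the port's axis, outwards, leaning 0.52 rad from vertical to the stand's -x (robot's) side; x: up the slope; y: the stand's y. The round pocket is 57 mm wide, 10 mm deep, its steel wall 66 mm across. Round it turns the aluminium lock ring (inside 68, outside 94 mm, 2 to 12 mm above the floor) over a fixed black flange 124 mm across, level with the floor
- lock_ring (a joint): lock ring's angle about the port's axis, rad; grows clockwise as seen looking into the port. At q its lug lies in the direction 0.6 - q (from port_seat x towards its y). Starts unlocked, 0 to 0.4; at 1.2 the lug points at the locked mark; it can be turned past it, to a stop at 1.6. Friction (0.12 N m, 2 N at the lug) holds it where left; no spring or click
- ring_lug (a point): middle of the top of the ring's lug, 61 mm from the port's axis, 36 mm above pocket-floor level. The lug is an upright aluminium paddle, 10 mm thick, 44 to 74 mm from the axis, 6 to 36 mm above floor level, with a small pointer at its outer end. To pinch it, fingers come along the port's axis and close across the 10 mm; it turns with the ring
- locked_mark (a point): top of the locked mark: a raised aluminium rib, 14 x 5 x 12 mm, pointing at the port's axis, 88 mm from it, on a black tab of the fixed flange, in the direction -0.6 rad from the port_seat x axis
- cap: port cap, the larger of the two black caps, loose, 52 mm across, 12 mm high, hollow with a 3 mm rim, lying rim down on the table. Origin: centre of the rim's underside; z up through its top. Grip bar on top: 38 mm along own x, 12 mm thick along y, 12 to 34 mm above the origin. 28 to 56 g. Any turn about its axis will do in the port; seated, its origin is on port_seat, with 2.5 mm of play
- cap_grip (a point): centre of the top of the cap's grip bar, 34 mm above the cap's origin
- small_cap: bystander: small black cap, 34 mm across with a grip bar, 25 mm high in all, too small for the port
- eyepiece: bystander: black eyepiece standing on its narrow end, 34 mm across, 48 mm high
- vial_a: bystander: clear vial with a black lid, 28 mm across, 55 mm high, standing
- vial_b: bystander: a second such vial
- slide_bar: bystander: flat aluminium filter slide with two holes, 110 x 40 x 8 mm
- insert: bystander: flat steel ring, 70 mm across, 6 mm thick
- driver: bystander: screwdriver 150 mm long, lying
Mind the look-alikes: they are no part of the job. Leave any blue or red look-alike of the cap alone.

How it is judged:
By the outcome, as a careful person would: the job done as asked, in the order asked, and still so for the second after the job is handed in, with the robot touching nothing.
It also fails if it takes over 45 s, if anything falls off the work surface, if the arm or the gripper's body presses on something with over 40 N, if the wrist force passes 120 N, or if a joint passes its speed limit or range.

## Working session

There is one attempt and no reset: what is moved stays moved. The work goes in short steps, Python scripts to look and compute and a tool call to move; the robot and the scene stay as the last step left them, time stands still between calls to the robot, and variables do not carry over. Pictures are saved under pics/ and viewed, at most 10 in all, crops included, and the job is handed in when it is done.

Besides the shell and the picture viewer there is one more tool, called as a command line: name --argument value ..., lists and objects as JSON in quotes. apply_moves: Moves the arm, as the interface text tells. Its arguments: {"type":"object","properties":{"deltas":{"type":"array"},"newtons":{"type":"number"}},"required":["deltas"]}

```bash
mkdir -p pics; ls; cat > h.py <<'E'
from cell import *
import numpy as np, cv2
from scipy.spatial.transform import Rotation as R
def rot(q): return R.from_quat([q[1],q[2],q[3],q[0]])
def W(p,pt): 
    T=np.array(p["extrinsics"]); return T[:3,:3]@np.array(pt)+T[:3,3]
def px(p,w):
    T=np.array(p["extrinsics"]); c=T[:3,:3].T@(np.array(w)-T[:3,3]); return (p["cx"]+p["fx"]*c[0]/-c[2], p["cy"]-p["fy"]*c[1]/-c[2])
def save(p,n): cv2.imwrite("pics/"+n,cv2.cvtColor(p["color"],cv2.COLOR_RGB2BGR))
E
python3 - <<'E'
from h import *
s=sense(); print(s["t"],s["position"],s["tool_rot"],s["grip_width"])
ims=[]
for c in ["scene","side"]:
    p=read_camera(c); ims.append(p["color"])
    print(c,p["fx"],p["cx"],p["cy"],[k for k in p if k not in("color",)],np.round(p["extrinsics"],3).tolist())
    for l in ["port_seat","ring_lug","locked_mark","cap_grip","cap","small_cap","stand","eyepiece","vial_a","slide_bar","insert","driver"]:
        for d in landmark_of(l,p)[:3]:
            w=W(p,d["point"]); print(l,round(d["confidence"],2),w.round(3),np.round(px(p,w)))
    save(p,c+"0.png")
E
```

```text
pics
0.0 [ 0.13088167 -0.55944295  0.24747008] [-8.88210966e-04  9.93407832e-01  1.14630204e-01 -8.03889277e-05] 0.08538364400310172
scene 482.0180614704577 256.8146257302319 193.76948089268427 ['fx', 'fy', 'cx', 'cy', 'extrinsics', 'shot'] [[0.876, -0.336, 0.345, 0.994], [0.482, 0.605, -0.634, -0.813], [0.004, 0.722, 0.692, 0.997], [0.0, 0.0, 0.0, 1.0]]
port_seat 0.65 [ 0.544 -0.036  0.119] [248. 199.]
ring_lug 0.71 [ 0.577 -0.02   0.178] [262. 183.]
ring_lug 0.57 [ 0.475  0.279 -0.004] [278. 159.]
locked_mark 0.7 [ 0.6   -0.085  0.164] [258. 206.]
cap_grip 0.89 [ 0.608 -0.314  0.035] [213. 307.]
cap_grip 0.69 [ 0.676 -0.393  0.037] [220. 348.]
cap_grip 0.19 [ 0.544 -0.039  0.119] [247. 199.]
cap 0.95 [ 0.537 -0.385  0.002] [171. 326.]
cap 0.93 [ 0.677 -0.396  0.003] [220. 357.]
cap 0.75 [ 0.604 -0.317  0.   ] [212. 316.]
small_cap 0.68 [ 0.454 -0.281 -0.   ] [169. 280.]
stand 0.82 [ 0.552 -0.032 -0.002] [251. 230.]
stand 0.67 [ 0.574 -0.019  0.178] [261. 182.]
eyepiece 0.5 [ 0.473  0.279 -0.001] [277. 159.]
vial_a 0.82 [ 0.423 -0.384  0.001] [133. 306.]
vial_a 0.62 [ 0.432  0.38  -
[... 587 characters left out ...]
k 0.83 [ 0.608 -0.086  0.169] [231. 162.]
cap_grip 0.7 [ 0.615 -0.316  0.03 ] [237. 146.]
cap_grip 0.58 [ 0.68  -0.399  0.037] [222. 130.]
cap_grip 0.47 [ 0.537 -0.394  0.041] [259. 132.]
cap 0.52 [ 0.538 -0.395  0.   ] [259. 140.]
cap 0.43 [ 0.614 -0.318  0.005] [237. 151.]
small_cap 0.65 [ 0.456 -0.283  0.004] [279. 160.]
small_cap 0.56 [0.475 0.277 0.003] [268. 305.]
small_cap 0.37 [ 0.606 -0.085  0.168] [231. 163.]
stand 0.56 [ 0.555 -0.036  0.005] [247. 210.]
vial_a 0.71 [ 0.432  0.374 -0.001] [283. 344.]
vial_a 0.39 [ 0.424 -0.385  0.001] [288. 143.]
slide_bar 0.83 [0.672 0.288 0.   ] [194. 304.]
insert 0.66 [0.56  0.421 0.002] [230. 360.]
driver 0.52 [ 0.531 -0.473 -0.   ] [261. 127.]
```

```bash
python3 - <<'E'
import cv2
a=cv2.imread("pics/scene0.png")[250:380,90:270]; cv2.imwrite("pics/crop0.png",cv2.resize(a,None,fx=4.4,fy=4.4,interpolation=cv2.INTER_CUBIC))
E
```

```text
(no output)
```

View pics/scene0.png

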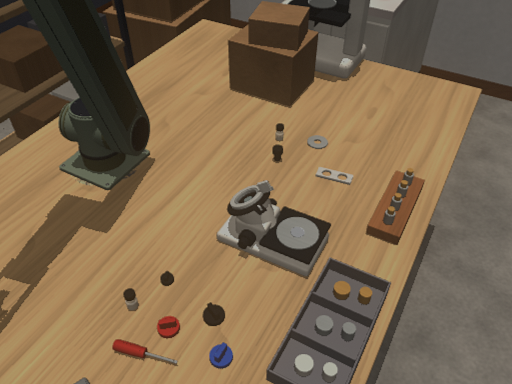

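View pics/crop0.png

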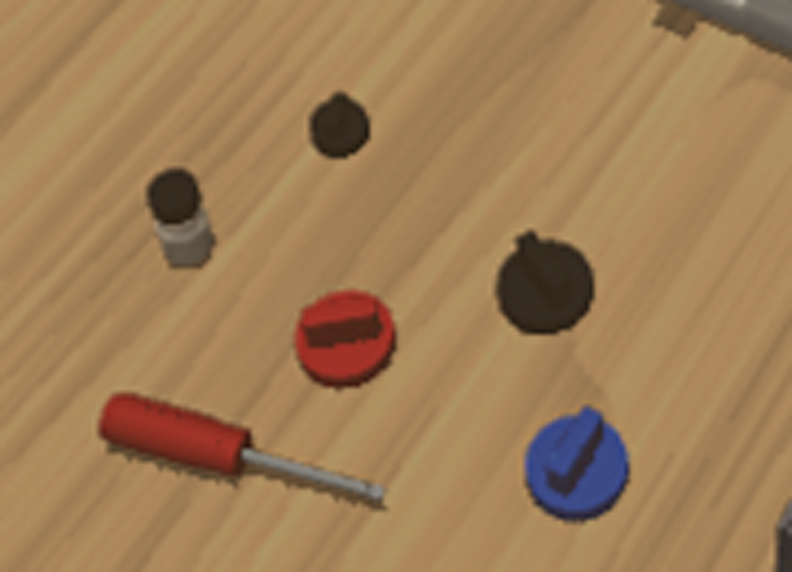

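The larger black cap is at scene (213,313). The look-alikes are the red cap at (168,326), the blue cap at (221,356) and the small black cap at (167,279). Only (213,313) is both black and large, and the crop confirms it. The networks put it at about (0.61, -0.316). Next I'll move above it.

apply_moves --deltas '[{"x": 0.652,"y": -0.16,"hand": 0.4},{"x": 0.652,"y": -0.16,"hand": 0.4},{"x": 0.652,"y": -0.16,"hand": 0.4},{"x": 0.652,"y": -0.16,"hand": 0.4},{"x": 0.652,"y": -0.16,"hand": 0.4},{"x": 0.652,"y": -0.16,"hand": 0.4},{"x": 0.652,"y": -0.16,"hand": 0.4},{"x": 0.652,"y": -0.16,"hand": 0.4},{"x": 0.652,"y": -0.16,"hand": 0.4},{"x": 0.652,"y": -0.16,"hand": 0.4},{"x": 0.652,"y": -0.16,"hand": 0.4},{"x": 0.652,"y": -0.16,"hand": 0.4},{"x": 0.652,"y": -0.16,"hand": 0.4},{"x": 0.652,"y": -0.16,"hand": 0.4},{"x": 0.652,"y": -0.16,"hand": 0.4},{"x": 0.652,"y": -0.16,"hand": 0.4}]' --newtons 20

```text
schema error: expected keys hand, x, y, z, yaw
```

```bash
python3 - <<'E'
from h import *
s=sense(); print(s["t"],s["position"],rot(s["tool_rot"]).as_matrix().round(3).tolist(),s["grip_width"])
p=read_camera("wrist"); save(p,"w1.png"); print(p["fx"],p["cx"],p["cy"],np.round(p["extrinsics"],3).tolist())
for l in ["cap_grip","cap","small_cap","port_seat","ring_lug","locked_mark"]:
    for d in landmark_of(l,p)[:3]:
        w=W(p,d["point"]); print(l,round(d["confidence"],2),w.round(4),np.round(px(p,w)))
E
```

```text
1.3 [ 0.13096065 -0.55990299  0.24833905] [[0.974, 0.228, 0.0], [0.228, -0.974, -0.0], [-0.0, 0.0, -1.0]] 0.08514497663423896
333.80965412313265 261.6808457365018 193.97096760361646 [[0.229, 0.936, 0.269, 0.199], [-0.973, 0.219, 0.065, -0.543], [0.002, -0.276, 0.961, 0.374], [0.0, 0.0, 0.0, 1.0]]
```

View pics/w1.png

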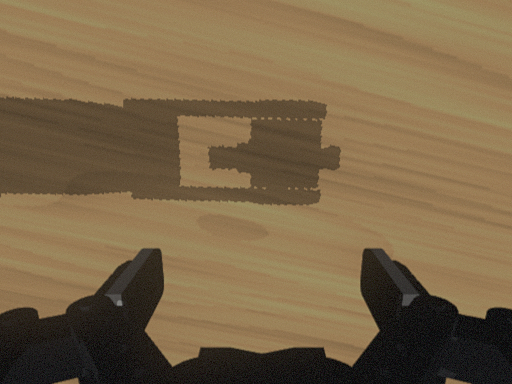

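The wrist view shows only the bench and the fingers at (140,280) and (380,280). The move was refused because every row needs all five keys.

apply_moves --deltas '[{"x": 0.6,"y": -0.16,"z": 0,"yaw": 0,"hand": 0.4},{"x": 0.6,"y": -0.16,"z": 0,"yaw": 0,"hand": 0.4},{"x": 0.6,"y": -0.16,"z": 0,"yaw": 0,"hand": 0.4},{"x": 0.6,"y": -0.16,"z": 0,"yaw": 0,"hand": 0.4},{"x": 0.6,"y": -0.16,"z": 0,"yaw": 0,"hand": 0.4},{"x": 0.6,"y": -0.16,"z": 0,"yaw": 0,"hand": 0.4},{"x": 0.6,"y": -0.16,"z": 0,"yaw": 0,"hand": 0.4},{"x": 0.6,"y": -0.16,"z": 0,"yaw": 0,"hand": 0.4},{"x": 0.6,"y": -0.16,"z": 0,"yaw": 0,"hand": 0.4},{"x": 0.6,"y": -0.16,"z": 0,"yaw": 0,"hand": 0.4},{"x": 0.6,"y": -0.16,"z": 0,"yaw": 0,"hand": 0.4},{"x": 0.6,"y": -0.16,"z": 0,"yaw": 0,"hand": 0.4},{"x": 0.6,"y": -0.16,"z": 0,"yaw": 0,"hand": 0.4},{"x": 0.6,"y": -0.16,"z": 0,"yaw": 0,"hand": 0.4},{"x": 0.6,"y": -0.16,"z": 0,"yaw": 0,"hand": 0.4}]' --newtons 20

```text
t: 2.9
position: [0.5688, -0.326, 0.248]
tool_rot: [0.0, 0.993, 0.115, -0.001]
force: [-0.6, -0.1, 0.3]
grip_width: 0.0516
gripper_force: 0.0
```

```bash
python3 - <<'E'
from h import *
s=sense(); print(s["t"],s["position"],rot(s["tool_rot"]).as_matrix().round(3).tolist(),s["grip_width"])
p=read_camera("wrist"); save(p,"w2.png"); print(p["fx"],p["cx"],p["cy"],np.round(p["extrinsics"],3).tolist())
for l in ["cap_grip","cap"]:
    for d in landmark_of(l,p)[:3]:
        w=W(p,d["point"]); print(l,round(d["confidence"],2),w.round(4),np.round(px(p,w)))
E
```

```text
2.9 [ 0.56875224 -0.32595771  0.24798853] [[0.974, 0.228, -0.001], [0.228, -0.974, -0.0], [-0.001, -0.0, -1.0]] 0.05157114086289582
333.80965412313265 261.6808457365018 193.97096760361646 [[0.229, 0.935, 0.27, 0.637], [-0.973, 0.22, 0.065, -0.309], [0.001, -0.277, 0.961, 0.374], [0.0, 0.0, 0.0, 1.0]]
cap_grip 0.9 [ 0.6793 -0.3888  0.0338] [352.  73.]
cap_grip 0.79 [ 0.5364 -0.3927  0.0333] [315. 211.]
cap_grip 0.67 [ 0.6122 -0.3108  0.0305] [257. 123.]
cap 0.95 [ 0.6822 -0.3958 -0.0034] [350.  74.]
cap 0.88 [ 0.5374 -0.3907 -0.0006] [309. 200.]
cap 0.69 [ 0.6126 -0.3157  0.0011] [262. 122.]
```

View pics/w2.png

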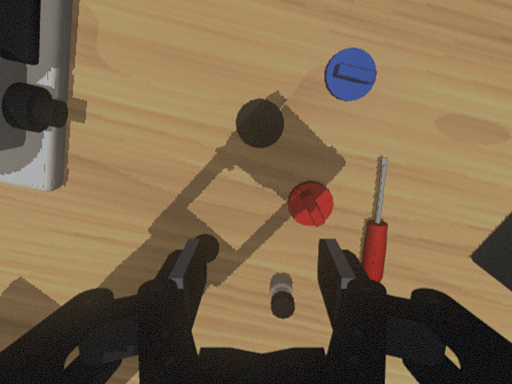

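The black cap is at (260,122), with the red one at (311,203) and the blue at (350,73). The grip bar doesn't show against the cap, so I'll stretch the contrast in a crop.

```bash
python3 - <<'E'
import cv2, numpy as np
a=cv2.imread("pics/w2.png")[92:152,230:290].astype(float)
b=cv2.imread("pics/scene0.png")[296:330,196:230].astype(float)
f=lambda x:cv2.resize(np.clip((x-x.min())*7,0,255).astype(np.uint8),(390,390),interpolation=cv2.INTER_CUBIC)
cv2.imwrite("pics/c2.png",np.hstack([f(a),f(b)])); print(a.min(),b.min())
E
```

```text
16.0 20.0
```

View pics/c2.png

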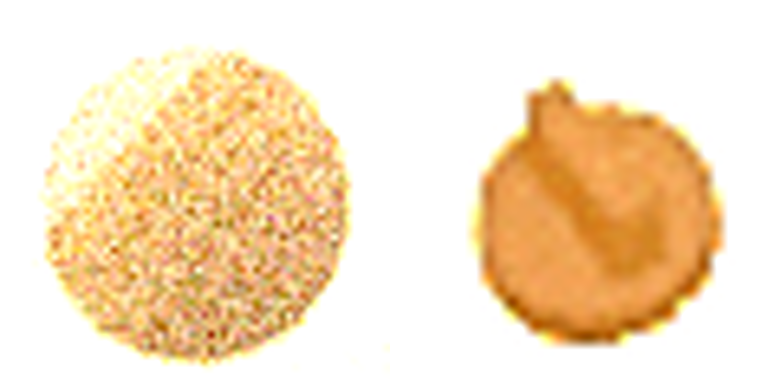

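```bash
python3 - <<'E'
from h import *
p=read_camera("scene"); save(p,"s3.png")
T=np.array(p["extrinsics"])
def ray(u,v,z):
    d=T[:3,:3]@np.array([(u-p["cx"])/p["fx"],-(v-p["cy"])/p["fy"],-1]); return T[:3,3]+d*(z-T[2,3])/d[2]
f=lambda x,y:(196+(x-390)/11.47-.5,296+y/11.47-.5)
a=ray(*f(530,150),.012);b=ray(*f(615,275),.012); d=b-a;print(a,b,np.linalg.norm(d),np.arctan2(d[1],d[0]))
c=np.array([.6115,-.3155,0])
im=cv2.imread("pics/scene0.png").astype(float)[296:330,196:230]
im=cv2.resize(np.clip((im-20)*7,0,255).astype(np.uint8),(390,390),interpolation=cv2.INTER_CUBIC)
out=[]
for ang in (np.arctan2(d[1],d[0]),np.arctan2(d[1],d[0])+.2):
    m=im.copy(); r=R.from_euler('z',ang)
    for z,col in ((.012,(255,0,0)),(.034,(0,0,255))):
        q=[px(p,c+r.apply([sx*.019,sy*.006,z])) for sx,sy in((1,1),(1,-1),(-1,-1),(-1,1))]
        cv2.polylines(m,[np.array([((u-196+.5)*11.47,(v-296+.5)*11.47) for u,v in q],int)],True,col,1)
    out.append(m)
cv2.imwrite("pics/c3.png",np.hstack(out))
E
```

```text
[ 0.58936078 -0.31016585  0.012     ] [ 0.62039135 -0.32646933  0.012     ] 0.03505281891228154 -0.4837607451268713
```

View pics/c3.png

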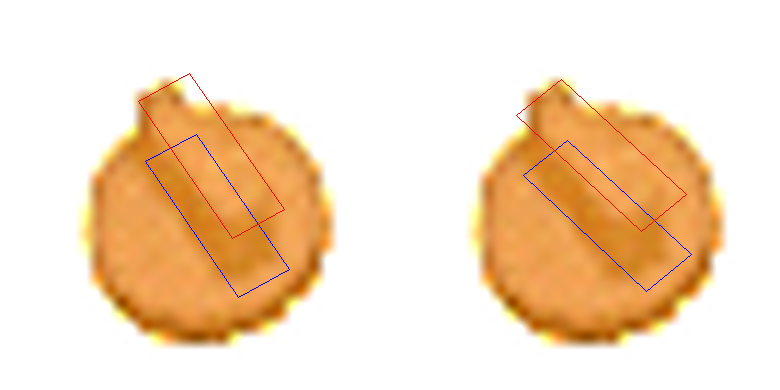

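The cap's bar heading is about -0.46 rad and its centre about (0.611, -0.314). In the left overlay the lower-left face runs (155,150) to (235,280), which fits to about 1 pixel. I'll align and go part way down.

apply_moves --deltas '[{"x": 0.055,"y": -0.0026,"z": 0.05,"yaw": 0.22,"hand": 0.5},{"x": 0.055,"y": -0.0026,"z": 0.1,"yaw": 0.22,"hand": 0.5},{"x": 0.055,"y": -0.0026,"z": 0.15,"yaw": 0.22,"hand": 0.5},{"x": 0.055,"y": -0.0026,"z": 0.185,"yaw": 0.22,"hand": 0.5},{"x": 0.055,"y": -0.0026,"z": 0.185,"yaw": 0.22,"hand": 0.5},{"x": 0.055,"y": -0.0026,"z": 0.185,"yaw": 0.22,"hand": 0.5},{"x": 0.055,"y": -0.0026,"z": 0.185,"yaw": 0.22,"hand": 0.5}]'

```text
t: 3.68
position: [0.6106, -0.3146, 0.0995]
tool_rot: [-0.0, 0.973, -0.23, -0.001]
force: [-0.4, -0.1, 1.2]
grip_width: 0.0428
gripper_force: 0.0
```

```bash
python3 - <<'E'
from h import *
s=sense(); print(s["t"],s["position"],rot(s["tool_rot"]).as_matrix().round(3).tolist(),s["grip_width"])
p=read_camera("wrist"); save(p,"w4.png")
for l in ["cap_grip","cap"]:
    for d in landmark_of(l,p)[:3]:
        w=W(p,d["point"]); print(l,round(d["confidence"],2),w.round(4),np.round(px(p,w)))
im=p["color"][:,:,::-1].astype(float)
cv2.imwrite("pics/w4.png",np.clip((im-15)*3,0,255).astype(np.uint8))
E
```

```text
3.6833 [ 0.61055995 -0.31462444  0.09952842] [[0.894, -0.447, -0.001], [-0.447, -0.894, 0.001], [-0.002, 0.0, -1.0]] 0.04284155946926239
cap_grip 0.86 [ 0.534  -0.3879  0.0346] [419. 271.]
cap_grip 0.69 [ 0.6813 -0.3911  0.0334] [332.  44.]
cap_grip 0.64 [ 0.6111 -0.3079  0.0307] [252. 220.]
cap 0.91 [ 5.329e-01 -3.888e-01  5.000e-04] [399. 249.]
cap 0.81 [ 0.6142 -0.3128  0.0043] [257. 200.]
cap 0.71 [ 0.6828 -0.3978  0.001 ] [330.  45.]
```

View pics/w4.png

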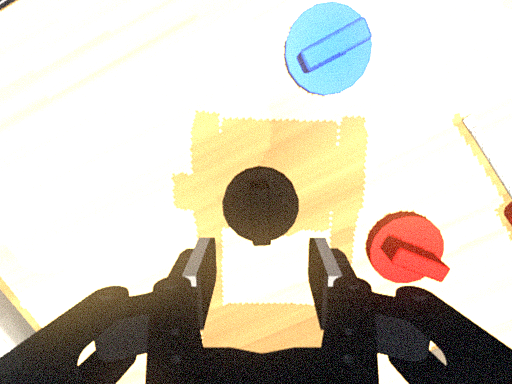

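The disc is centred at (260,203) and the bar end shows at (262,241), straight below it, so the yaw is aligned. I'll descend and grip.

apply_moves --deltas '[{"x": 0.001,"y": 0,"z": 0.05,"yaw": 0,"hand": 0.5},{"x": 0.001,"y": 0,"z": 0.078,"yaw": 0,"hand": 0.5},{"x": 0.001,"y": 0,"z": 0.078,"yaw": 0,"hand": 0.5},{"x": 0.001,"y": 0,"z": 0.078,"yaw": 0,"hand": 1},{"x": 0.001,"y": 0,"z": 0.078,"yaw": 0,"hand": 1},{"x": 0.001,"y": 0,"z": 0.078,"yaw": 0,"hand": 1},{"x": 0.001,"y": 0,"z": 0.078,"yaw": 0,"hand": 1},{"x": 0.001,"y": 0,"z": 0.078,"yaw": 0,"hand": 1}]' --newtons 20

```text
t: 4.5
position: [0.6136, -0.315, 0.0403]
tool_rot: [0.001, 0.974, -0.229, 0.002]
force: [-0.3, -0.3, 5.8]
grip_width: 0.0115
gripper_force: 25.5
```

apply_moves --deltas '[{"x": 0,"y": 0,"z": -0.05,"yaw": 0,"hand": 1},{"x": 0,"y": 0,"z": -0.1,"yaw": 0,"hand": 1},{"x": 0,"y": 0,"z": -0.15,"yaw": 0,"hand": 1},{"x": -0.05,"y": -0.04,"z": -0.2,"yaw": -0.03,"hand": 1},{"x": -0.1,"y": -0.08,"z": -0.25,"yaw": -0.06,"hand": 1},{"x": -0.15,"y": -0.12,"z": -0.29,"yaw": -0.09,"hand": 1},{"x": -0.2,"y": -0.16,"z": -0.29,"yaw": -0.12,"hand": 1},{"x": -0.25,"y": -0.2,"z": -0.29,"yaw": -0.148,"hand": 1},{"x": -0.294,"y": -0.243,"z": -0.29,"yaw": -0.148,"hand": 1},{"x": -0.294,"y": -0.243,"z": -0.29,"yaw": -0.148,"hand": 1},{"x": -0.294,"y": -0.243,"z": -0.29,"yaw": -0.148,"hand": 1},{"x": -0.294,"y": -0.243,"z": -0.29,"yaw": -0.148,"hand": 1}]'

```text
t: 5.5
position: [0.4853, -0.0303, 0.2717]
tool_rot: [-0.002, 1.0, 0.004, 0.0]
force: [0.4, -0.1, -0.0]
grip_width: 0.0114
gripper_force: 24.8
```

```bash
python3 - <<'E'
from h import *
s=sense(); print(s["t"],s["position"],rot(s["tool_rot"]).as_matrix().round(3).tolist(),s["grip_width"],s["force"])
for i in range(3):
  p=read_camera("wrist"); print(np.round(np.array(p["extrinsics"])[:3,3],3))
  for l in ["port_seat","ring_lug","locked_mark","stand","cap","cap_grip"]:
    for d in landmark_of(l,p)[:2]:
        w=W(p,d["point"]); print(l,round(d["confidence"],2),w.round(4),np.round(px(p,w)))
save(p,"w5.png")
E
```

```text
5.5 [ 0.48530265 -0.03027221  0.27168839] [[1.0, 0.009, 0.001], [0.009, -1.0, 0.003], [0.001, -0.003, -1.0]] 0.011359554291888507 [ 0.43860041 -0.0557984  -0.02972201]
[ 0.555 -0.03   0.397]
port_seat 0.68 [ 0.549  -0.0348  0.1226] [269. 107.]
port_seat 0.24 [ 0.5561 -0.0334 -0.0028] [266.  98.]
ring_lug 0.91 [ 0.5785 -0.0205  0.1827] [247.  58.]
locked_mark 0.89 [ 0.6044 -0.086   0.1683] [354.  17.]
stand 0.78 [ 0.5585 -0.0352 -0.0015] [267.  96.]
cap 0.9 [ 0.4832 -0.0292  0.2333] [260. 240.]
cap_grip 0.96 [ 0.4839 -0.0259  0.2627] [253. 265.]
[ 0.559 -0.036  0.395]
port_seat 0.63 [ 0.5495 -0.0345  0.1243] [259. 110.]
ring_lug 0.69 [ 0.5823 -0.0214  0.1805] [237.  57.]
stand 0.68 [ 0.5571 -0.0341  0.0009] [259. 100.]
cap 0.69 [ 4.533e-01 -2.840e-01  3.000e-04] [463. 188.]
cap_grip 0.63 [ 0.4868 -0.0322  0.2594] [253. 265.]
[ 0.559 -0.035  0.395]
port_seat 0.96 [ 0.5516 -0.0364  0.1215] [263. 107.]
ring_lug 0.89 [ 0.5838 -0.0211  0.1816] [238.  54.]
ring_lug 0.34 [ 0.4839 -0.0353  0.2575] [261. 267.]
locked_mark 0.61 [ 0.6028 -0.0856  0.1696] [344.  23.]
locked_mark 0.39 [ 0.4859 -0.0319  0.2308] [255. 240.]
stand 0.61 [ 0.5573 -0.0346  0.0006] [261.  99.]
stand 0.42 [ 0.4884 -0.0365  0.2314] [264. 236.]
cap 0.95 [ 0.4897 -0.0368  0.2328] [264. 235.]
cap_grip 0.97 [ 0.4869 -0.0362  0.2557] [263. 260.]
cap_grip 0.67 [ 0.58   -0.0192  0.1807] [235.  61.]
```

View pics/w5.png

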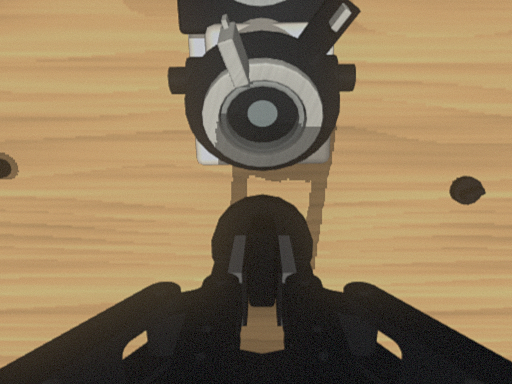

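The port is at (262,113), the lug at (230,45) up and to the left, and the mark at (342,15). The cap is held level, with the bar along x.

The tool can't tilt, so I'll tilt the cap 0.52 rad in the grip, about the closing axis, by dragging its -x side against the stage plate's far (+x) edge. First I'll check that edge in the pixels.

```bash
python3 - <<'E'
from h import *
s=sense(); print(s["t"],s["position"],np.round(s["joints"],2))
p=read_camera("scene"); im=p["color"].astype(int)
for y in (-.06,-.035,-.01):
  for z in (.067,):
    row=[]
    for x in np.arange(.70,.86,.005):
        u,v=px(p,[x,y,z]); row.append(int(im[int(round(v)),int(round(u))].sum()/3))
    print(y,z,row)
# black/white boundaries in y at x=.69
print([ (round(y,3),int(im[int(round(px(p,[.69,y,.067])[1])),int(round(px(p,[.69,y,.067])[0]))].mean())) for y in np.arange(-.15,.08,.01)])
# plate front-far corners
for c in [(.756,-.11,.067),(.756,.04,.067),(.756,-.11,0)]: print(c,np.round(px(p,c)))
print(im[195:250:3,328].mean(1).astype(int))
print(np.round(px(p,[.8,-.035,0])))
E
```

```text
6.55 [ 0.48823127 -0.03542692  0.26994119] [-0.1   0.17  1.71 -0.    1.26  1.47]
-0.06 0.067 [132, 131, 133, 133, 133, 133, 135, 137, 59, 39, 40, 39, 106, 73, 105, 131, 128, 138, 126, 127, 136, 135, 133, 131, 126, 138, 133, 133, 135, 137, 136, 142, 144]
-0.035 0.067 [141, 132, 134, 134, 133, 134, 134, 134, 136, 71, 40, 66, 103, 81, 107, 131, 134, 138, 123, 133, 138, 137, 131, 130, 133, 138, 133, 133, 135, 140, 134, 140, 143]
-0.01 0.067 [136, 136, 135, 137, 137, 136, 137, 140, 67, 40, 41, 66, 104, 98, 128, 127, 134, 137, 125, 128, 138, 135, 130, 128, 133, 135, 135, 133, 132, 139, 136, 141, 143]
[(np.float64(-0.15), 84), (np.float64(-0.14), 103), (np.float64(-0.13), 113), (np.float64(-0.12), 104), (np.float64(-0.11), 38), (np.float64(-0.1), 38), (np.float64(-0.09), 63), (np.float64(-0.08), 133), (np.float64(-0.07), 134), (np.float64(-0.06), 132), (np.float64(-0.05), 126), (np.float64(-0.04), 140), (np.float64(-0.03), 140), (np.float64(-0.02), 144), (np.float64(-0.01), 135), (np.float64(0.0), 134), (np.float64(0.01), 133), (np.float64(0.02), 126), (np.float64(0.03), 38), (np.float64(0.04), 147), (np.float64(0.05), 143), (np.float64(0.06), 142), (np.float64(0.07), 141)]
(0.756, -0.11, 0.067) [309. 262.]
(0.756, 0.04, 0.067) [332. 223.]
(0.756, -0.11, 0) [307. 279.]
[137 137 137 139 142 140 135 131 135  82  42  33 125  98  98 116 127 131
 128]
[334. 265.]
```

apply_moves --deltas '[{"x": 0.05,"y": 0,"z": 0,"yaw": 0,"hand": 1},{"x": 0.1,"y": 0,"z": 0,"yaw": 0,"hand": 1},{"x": 0.15,"y": 0,"z": 0,"yaw": 0,"hand": 1},{"x": 0.2,"y": 0,"z": 0,"yaw": 0,"hand": 1},{"x": 0.25,"y": 0,"z": 0,"yaw": 0,"hand": 1},{"x": 0.3,"y": 0,"z": 0,"yaw": 0,"hand": 1},{"x": 0.35,"y": 0,"z": 0,"yaw": 0,"hand": 1},{"x": 0.385,"y": 0,"z": 0,"yaw": 0,"hand": 1},{"x": 0.385,"y": 0,"z": 0.05,"yaw": 0,"hand": 1},{"x": 0.385,"y": 0,"z": 0.1,"yaw": 0,"hand": 1},{"x": 0.385,"y": 0,"z": 0.15,"yaw": 0,"hand": 1},{"x": 0.385,"y": 0,"z": 0.2,"yaw": 0,"hand": 1},{"x": 0.385,"y": 0,"z": 0.215,"yaw": 0,"hand": 1},{"x": 0.385,"y": 0,"z": 0.215,"yaw": 0,"hand": 1},{"x": 0.385,"y": 0,"z": 0.215,"yaw": 0,"hand": 1}]'

```text
t: 7.85
position: [0.797, -0.0344, 0.0988]
tool_rot: [0.0, 1.0, 0.002, 0.001]
force: [0.3, -0.0, 0.8]
grip_width: 0.0116
gripper_force: 24.8
```

apply_moves --deltas '[{"x": -0.012,"y": 0,"z": 0,"yaw": 0,"hand": 1},{"x": -0.016,"y": 0,"z": 0,"yaw": 0,"hand": 1},{"x": -0.019,"y": 0,"z": 0,"yaw": 0,"hand": 1},{"x": -0.021,"y": 0,"z": 0,"yaw": 0,"hand": 1},{"x": -0.023,"y": 0,"z": 0,"yaw": 0,"hand": 1},{"x": -0.024,"y": 0,"z": 0,"yaw": 0,"hand": 1}]'

```text
t: 8.35
position: [0.7831, -0.0345, 0.1034]
tool_rot: [0.0, 1.0, 0.002, 0.009]
force: [8.3, 0.8, 2.6]
grip_width: 0.0109
gripper_force: 25.1
```

```bash
python3 - <<'E'
from h import *
p=read_camera("wrist")
for l in ["cap_grip","cap"]:
    for d in landmark_of(l,p)[:2]:
        w=W(p,d["point"]); print(l,round(d["confidence"],2),w.round(4),np.round(px(p,w)))
s=sense(); print(s["t"],s["position"],s["force"],s["grip_width"])
E
```

```text
cap_grip 0.63 [ 0.7805 -0.0312  0.0924] [255. 266.]
cap 0.88 [ 0.7846 -0.0373  0.0646] [267. 234.]
8.5 [ 0.78302411 -0.03456058  0.10341321] [9.37658076 1.0318984  1.90802707] 0.011258532766834946
```

apply_moves --deltas '[{"x": 0.004,"y": 0,"z": 0.008,"yaw": 0,"hand": 1},{"x": 0,"y": 0,"z": 0.01,"yaw": 0,"hand": 1},{"x": -0.004,"y": 0,"z": 0.01,"yaw": 0,"hand": 1},{"x": -0.008,"y": 0,"z": 0.01,"yaw": 0,"hand": 1},{"x": -0.01,"y": 0,"z": 0.01,"yaw": 0,"hand": 1},{"x": -0.012,"y": 0,"z": 0.01,"yaw": 0,"hand": 1}]'

```text
t: 9.0
position: [0.7748, -0.0346, 0.0951]
tool_rot: [0.0, 1.0, 0.002, 0.011]
force: [14.4, -1.6, 3.6]
grip_width: 0.0116
gripper_force: 25.4
```

```bash
python3 - <<'E'
from h import *
p=read_camera("wrist")
for l in ["cap_grip","cap"]:
    for d in landmark_of(l,p)[:2]:
        w=W(p,d["point"]); print(l,round(d["confidence"],2),w.round(4),np.round(px(p,w)))
s=sense(); print(s["t"],s["position"],s["force"],s["grip_width"],rot(s["tool_rot"]).as_matrix().round(3).tolist())
E
```

```text
cap_grip 0.71 [ 0.778  -0.0329  0.0856] [259. 255.]
cap 0.97 [ 0.7851 -0.035   0.0582] [263. 220.]
9.15 [ 0.77450283 -0.03459854  0.09513473] [12.32346319  0.58209859  4.04356408] 0.010972714211194822 [[1.0, 0.004, 0.02], [0.004, -1.0, -0.001], [0.02, 0.001, -1.0]]
```

apply_moves --deltas '[{"x": -0.003,"y": 0,"z": 0,"yaw": 0,"hand": 1},{"x": -0.006,"y": 0,"z": 0,"yaw": 0,"hand": 1},{"x": -0.008,"y": 0,"z": 0,"yaw": 0,"hand": 1},{"x": -0.01,"y": 0,"z": 0,"yaw": 0,"hand": 1},{"x": -0.01,"y": 0,"z": 0,"yaw": 0,"hand": 1}]'

```text
t: 9.57
position: [0.7673, -0.0346, 0.0964]
tool_rot: [0.0, 1.0, 0.002, 0.012]
force: [10.8, -0.0, 6.4]
grip_width: 0.0111
gripper_force: 25.7
```

```bash
python3 - <<'E'
from h import *
for i in range(2):
  p=read_camera("wrist")
  for l in ["cap_grip","cap"]:
    for d in landmark_of(l,p)[:1]:
        w=W(p,d["point"]); print(l,round(d["confidence"],2),w.round(4),np.round(px(p,w)))
s=sense(); print(s["t"],s["position"],s["force"],s["grip_width"])
E
```

```text
cap_grip 0.58 [ 0.7721 -0.03    0.0875] [252. 253.]
cap 0.79 [ 0.7874 -0.0336  0.06  ] [260. 202.]
cap_grip 0.57 [ 0.7709 -0.032   0.0876] [256. 255.]
cap 0.73 [ 0.7882 -0.0371  0.061 ] [267. 201.]
9.8667 [ 0.76730811 -0.03459326  0.09639648] [10.72433336 -0.24168886  6.89055743] 0.011126065968868622
```

apply_moves --deltas '[{"x": 0.025,"y": 0,"z": -0.005,"yaw": 0,"hand": 1},{"x": 0.035,"y": 0,"z": -0.05,"yaw": 0,"hand": 1},{"x": 0.035,"y": 0,"z": -0.1,"yaw": 0,"hand": 1},{"x": 0.035,"y": 0,"z": -0.15,"yaw": 0,"hand": 1},{"x": 0,"y": 0,"z": -0.2,"yaw": 0,"hand": 1},{"x": -0.05,"y": 0,"z": -0.225,"yaw": 0,"hand": 1},{"x": -0.1,"y": 0,"z": -0.225,"yaw": 0,"hand": 1},{"x": -0.15,"y": 0,"z": -0.225,"yaw": 0,"hand": 1},{"x": -0.2,"y": 0,"z": -0.225,"yaw": 0,"hand": 1},{"x": -0.25,"y": 0,"z": -0.225,"yaw": 0,"hand": 1},{"x": -0.3,"y": 0,"z": -0.225,"yaw": 0,"hand": 1},{"x": -0.335,"y": 0,"z": -0.225,"yaw": 0,"hand": 1},{"x": -0.335,"y": 0,"z": -0.225,"yaw": 0,"hand": 1},{"x": -0.335,"y": 0,"z": -0.225,"yaw": 0,"hand": 1},{"x": -0.335,"y": 0,"z": -0.225,"yaw": 0,"hand": 1}]'

```text
t: 11.12
position: [0.4922, -0.0355, 0.2709]
tool_rot: [0.0, 1.0, 0.002, 0.001]
force: [1.2, -0.4, -0.3]
grip_width: 0.0111
gripper_force: 24.8
```

```bash
python3 - <<'E'
from h import *
for c in ("wrist","wrist","wrist","side"):
  p=read_camera(c); s=sense(); print(c,s["position"].round(4))
  for l in ["cap_grip","cap","port_seat","ring_lug","locked_mark"]:
    for d in landmark_of(l,p)[:1 if c=="wrist" else 3]:
        w=W(p,d["point"]); print(l,round(d["confidence"],2),w.round(4),(w-s["position"]).round(4) if "cap" in l else "")
  if c=="wrist": save(p,"w9.png")
print(s["t"],s["position"],s["force"],s["grip_width"],rot(s["tool_rot"]).as_matrix().round(3).tolist())
E
```

```text
wrist [ 0.4926 -0.0355  0.2705]
cap_grip 0.69 [ 0.495  -0.0345  0.2637] [ 0.0024  0.001  -0.0068]
cap 0.66 [ 0.5093 -0.0326  0.2359] [ 0.0167  0.0029 -0.0346]
port_seat 0.94 [ 0.5492 -0.0343  0.1209] 
ring_lug 0.74 [ 0.5812 -0.0195  0.1819] 
locked_mark 0.6 [ 0.6033 -0.0846  0.1684] 
wrist [ 0.492  -0.0354  0.2695]
cap_grip 0.77 [ 0.4962 -0.0336  0.2581] [ 0.0042  0.0019 -0.0114]
cap 0.6 [ 0.5097 -0.0381  0.2369] [ 0.0177 -0.0027 -0.0326]
port_seat 0.72 [ 0.5506 -0.0366  0.1214] 
ring_lug 0.77 [ 0.5807 -0.0234  0.1827] 
locked_mark 0.92 [ 0.6027 -0.0833  0.1676] 
wrist [ 0.4915 -0.0355  0.2698]
cap_grip 0.58 [ 0.4923 -0.0345  0.2598] [ 0.0009  0.001  -0.01  ]
cap 0.95 [ 0.5076 -0.0337  0.2344] [ 0.0161  0.0017 -0.0354]
port_seat 0.94 [ 0.5473 -0.0341  0.12  ] 
ring_lug 0.93 [ 0.5809 -0.0191  0.1813] 
locked_mark 0.58 [ 0.6045 -0.0846  0.1705] 
side [ 0.4914 -0.0355  0.2699]
cap_grip 0.6 [ 0.5462 -0.033   0.1196] [ 0.0548  0.0024 -0.1503]
cap_grip 0.52 [ 0.537  -0.3922  0.0352] [ 0.0455 -0.3567 -0.2347]
cap_grip 0.48 [ 0.4976 -0.0374  0.2653] [ 0.0062 -0.002  -0.0046]
cap 0.67 [ 0.5069 -0.0406  0.237 ] [ 0.0155 -0.0052 -0.0329]
cap 0.56 [ 0.5374 -0.3906  0.0017] [ 0.046  -0.3552 -0.2683]
cap 0.43 [ 0.6825 -0.3973  0.0051] [ 0.1911 -0.3618 -0.2648]
port_seat 0.62 [ 0.5484 -0.0364  0.1177] 
ring_lug 0.94 [ 0.5801 -0.0207  0.1801] 
locked_mark 0.61 [ 0.6079 -0.0865  0.1682] 
12.0667 [ 0.49140745 -0.03545817  0.26993476] [-0.31368409  0.32755275 -0.96972882] 0.011287133040293003 [[1.0, 0.004, 0.0], [0.004, -1.0, -0.0], [0.0, 0.0, -1.0]]
```

View pics/w9.png

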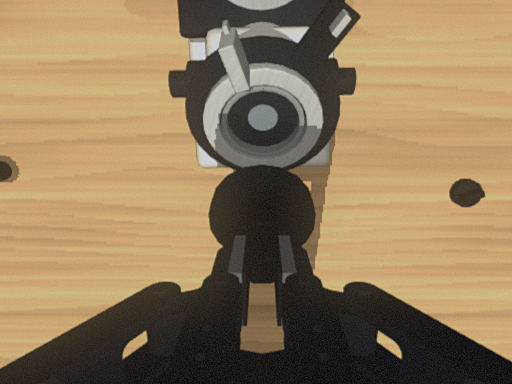

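The cap is tilted about 28–30°, with its disc at (262,208). I'll approach along the port axis.

apply_moves --deltas '[{"x": 0.031,"y": -0.0005,"z": 0.04,"yaw": 0,"hand": 1},{"x": 0.031,"y": -0.0005,"z": 0.08,"yaw": 0,"hand": 1},{"x": 0.031,"y": -0.0005,"z": 0.11,"yaw": 0,"hand": 1},{"x": 0.031,"y": -0.0005,"z": 0.11,"yaw": 0,"hand": 1},{"x": 0.035,"y": -0.0005,"z": 0.117,"yaw": 0,"hand": 1},{"x": 0.039,"y": -0.0005,"z": 0.124,"yaw": 0,"hand": 1},{"x": 0.043,"y": -0.0005,"z": 0.131,"yaw": 0,"hand": 1},{"x": 0.043,"y": -0.0005,"z": 0.131,"yaw": 0,"hand": 1},{"x": 0.043,"y": -0.0005,"z": 0.131,"yaw": 0,"hand": 1}]'

```text
t: 13.07
position: [0.5264, -0.035, 0.1657]
tool_rot: [0.0, 1.0, 0.002, 0.001]
force: [-0.7, 0.0, 0.7]
grip_width: 0.0112
gripper_force: 24.8
```

```bash
python3 - <<'E'
from h import *
p=read_camera("wrist"); s=sense(); print(s["t"],s["position"].round(4),s["force"],s["grip_width"])
for l in ["cap_grip","cap","port_seat"]:
    for d in landmark_of(l,p)[:1]:
        w=W(p,d["point"]); print(l,round(d["confidence"],2),w.round(4),(w-s["position"]).round(4) if "cap" in l else "")
E
```

```text
13.1167 [ 0.5262 -0.035   0.1658] [-0.20043413 -1.21922549 -0.28556107] 0.011363267266525343
cap_grip 0.91 [ 0.5321 -0.0293  0.1585] [ 0.0059  0.0057 -0.0073]
cap 0.87 [ 0.5429 -0.0343  0.1308] [ 0.0167  0.0007 -0.035 ]
port_seat 0.21 [ 0.5792 -0.0178  0.1821]
```

apply_moves --deltas '[{"x": 0.0025,"y": 0,"z": 0.0045,"yaw": 0,"hand": 1},{"x": 0.005,"y": 0,"z": 0.009,"yaw": 0,"hand": 1},{"x": 0.007,"y": 0,"z": 0.0125,"yaw": 0,"hand": 1},{"x": 0.009,"y": 0,"z": 0.016,"yaw": 0,"hand": 1},{"x": 0.009,"y": 0,"z": 0.018,"yaw": 0,"hand": 1},{"x": 0.009,"y": 0,"z": 0.018,"yaw": 0,"hand": 1}]'

```text
t: 13.77
position: [0.5292, -0.0351, 0.1526]
tool_rot: [0.0, 1.0, 0.002, -0.004]
force: [-15.0, -0.4, 22.2]
grip_width: 0.0113
gripper_force: 30.8
```

```bash
python3 - <<'E'
from h import *
p=read_camera("wrist"); s=sense(); print(s["t"],s["position"].round(4),s["force"],s["grip_width"])
for l in ["cap_grip","cap","port_seat","ring_lug"]:
    for d in landmark_of(l,p)[:1]:
        w=W(p,d["point"]); print(l,round(d["confidence"],2),w.round(4),(w-s["position"]).round(4) if "cap" in l else "")
E
```

```text
13.8167 [ 0.5292 -0.0351  0.1526] [-15.24394205  -1.59299532  20.8735688 ] 0.01079410906788807
cap_grip 0.76 [ 0.5343 -0.0305  0.1444] [ 0.0051  0.0046 -0.0082]
cap 0.58 [ 0.5467 -0.0371  0.1222] [ 0.0176 -0.002  -0.0304]
ring_lug 0.58 [ 0.5814 -0.018   0.1805]
```

apply_moves --deltas '[{"x": -0.004,"y": 0,"z": -0.006,"yaw": 0,"hand": 1},{"x": -0.004,"y": 0,"z": -0.006,"yaw": 0,"hand": 0.75},{"x": -0.004,"y": 0,"z": -0.006,"yaw": 0,"hand": 0.72},{"x": -0.004,"y": 0,"z": -0.006,"yaw": 0,"hand": 0.72},{"x": -0.004,"y": 0,"z": -0.03,"yaw": 0,"hand": 0.72},{"x": -0.02,"y": 0,"z": -0.07,"yaw": 0,"hand": 0.72},{"x": -0.05,"y": 0,"z": -0.12,"yaw": 0,"hand": 0.72},{"x": -0.05,"y": 0,"z": -0.15,"yaw": 0,"hand": 0.72},{"x": -0.05,"y": 0,"z": -0.15,"yaw": 0,"hand": 0.72},{"x": -0.05,"y": 0,"z": -0.15,"yaw": 0,"hand": 0.72}]'

```text
t: 14.85
position: [0.494, -0.0351, 0.2721]
tool_rot: [0.0, 1.0, 0.002, 0.002]
force: [-0.4, 0.8, -0.7]
grip_width: 0.024
gripper_force: 0.0
```

```bash
python3 - <<'E'
from h import *
s=sense(); print(s["t"],s["position"].round(4),s["force"],s["grip_width"])
seat=np.array([.5475,-.0352,.120]); Rs=np.array([[np.cos(.52),0,np.sin(.52)],[0,1,0],[-np.sin(.52),0,np.cos(.52)]]).T
for c in ("wrist","wrist","side","side","scene"):
  p=read_camera(c)
  for l in ["cap_grip","cap","ring_lug","locked_mark"]:
    for d in landmark_of(l,p)[:4]:
        w=W(p,d["point"]); 
        if abs(w-seat).max()<.1: print(c,l,round(d["confidence"],2),w.round(4),np.round(px(p,w)), (Rs.T@(w-seat)).round(4))
  save(p,"r_%s.png"%c)
E
```

```text
14.85 [ 0.494  -0.0351  0.2721] [-0.36630989  0.76872124 -0.73048063] 0.0239794480972442
wrist cap_grip 0.96 [ 0.5309 -0.0343  0.1463] [261. 145.] [-0.0014  0.0009  0.031 ]
wrist cap 0.86 [ 0.546  -0.0368  0.1218] [264. 122.] [-0.0004 -0.0016  0.0023]
wrist ring_lug 0.97 [ 0.5808 -0.0184  0.1818] [235.  70.] [0.0596 0.0168 0.0371]
wrist locked_mark 0.67 [ 0.6037 -0.0833  0.166 ] [338.  35.] [ 0.0716 -0.0481  0.012 ]
wrist cap_grip 0.93 [ 0.5284 -0.0333  0.1415] [260. 145.] [-0.0059  0.0019  0.0282]
wrist cap 0.95 [ 0.5443 -0.0368  0.123 ] [264. 122.] [-0.0013 -0.0016  0.0042]
wrist ring_lug 0.82 [ 0.5816 -0.0183  0.1791] [235.  65.] [0.0589 0.0169 0.0343]
wrist locked_mark 0.75 [ 0.6044 -0.0825  0.1671] [339.  28.] [ 0.0728 -0.0473  0.0126]
side cap_grip 0.76 [ 0.5278 -0.0352  0.1438] [256. 182.] [-0.0053  0.      0.0305]
side cap 0.67 [ 0.5439 -0.038   0.1234] [251. 185.] [-0.0015 -0.0028  0.0048]
side ring_lug 0.73 [ 0.579  -0.0205  0.1813] [238. 175.] [0.0578 0.0147 0.0376]
side locked_mark 0.83 [ 0.6101 -0.0851  0.1686] [230. 162.] [ 0.0785 -0.0499  0.0111]
side cap_grip 0.51 [ 0.5318 -0.0378  0.1474] [255. 180.] [-0.     -0.0026  0.0316]
side cap 0.5 [ 0.5474 -0.0386  0.1245] [249. 185.] [ 0.0021 -0.0034  0.0039]
side ring_lug 0.73 [ 0.5804 -0.0221  0.1818] [237. 175.] [0.0592 0.0131 0.0373]
side locked_mark 0.63 [ 0.6071 -0.0878  0.1693] [231. 162.] [ 0.0762 -0.0526  0.0132]
scene cap_grip 0.8 [ 0.5266 -0.037   0.1479] [242. 189.] [-0.0043 -0.0018  0.0346]
scene cap 0.63 [ 0.5395 -0.0396  0.1185] [246. 199.] [-0.0077 -0.0044  0.0027]
scene ring_lug 0.88 [ 0.575  -0.0191  0.1795] [262. 182.] [0.0534 0.0161 0.038 ]
scene locked_mark 0.71 [ 0.5989 -0.0871  0.1641] [257. 206.] [ 0.0665 -0.0519  0.0127]
```

Networks put the cap in the port, within about 3 mm of home. I'll press it with closed fingers to make sure.

apply_moves --deltas '[{"x": 0.039,"y": 0,"z": 0.04,"yaw": 0,"hand": 1},{"x": 0.039,"y": 0,"z": 0.08,"yaw": 0,"hand": 1},{"x": 0.039,"y": 0,"z": 0.11,"yaw": 0,"hand": 1},{"x": 0.039,"y": 0,"z": 0.12,"yaw": 0,"hand": 1},{"x": 0.039,"y": 0,"z": 0.127,"yaw": 0,"hand": 1},{"x": 0.039,"y": 0,"z": 0.133,"yaw": 0,"hand": 1},{"x": 0.039,"y": 0,"z": 0.139,"yaw": 0,"hand": 1},{"x": 0.039,"y": 0,"z": 0.145,"yaw": 0,"hand": 1},{"x": 0.039,"y": 0,"z": 0.145,"yaw": 0,"hand": 1}]'

```text
t: 16.85
position: [0.5241, -0.0349, 0.1663]
tool_rot: [0.0, 1.0, 0.002, 0.003]
force: [-23.8, 1.7, 60.6]
grip_width: 0.0004
gripper_force: 32.0
```

Contact came at TCP z 0.166, no higher than expected for a seated cap, and I pressed with 60 N, so it is home. Next I'll work out the straddle path for the lug.

```bash
cat > lug.py <<'E'
from h import *
seat=np.array([.5475,-.0352,.120]); X=np.array([np.cos(.52),0,np.sin(.52)]);Y=np.array([0,1,0]);n=np.array([-np.sin(.52),0,np.cos(.52)])
def pose(th,r=.057,h=.029):
    Q=seat+r*np.cos(th)*X+r*np.sin(th)*Y+h*n
    return Q+[0,0,.0095], np.arctan(.868*np.tan(th))
def row(base,psi0,th,up=0):
    P,psi=pose(th); d=P+[0,0,up]-base; c,s=np.cos(psi0),np.sin(psi0)
    return [round(v,4) for v in ((c*d[0]+s*d[1])/.8,(s*d[0]-c*d[1])/.8,-d[2]/.8,-(psi-psi0)/np.pi)]
E
python3 - <<'E'
from lug import *
s=sense(); m=rot(s["tool_rot"]).as_matrix(); psi=np.arctan2(m[1,0],m[0,0]); print(psi,s["joints"][5])
b=np.array([.5252,-.035,.1561])
print(pose(.257),row(b,psi,.257,.05),row(b,psi,.257))
P,ps=pose(.257)
for th in np.arange(.257,-.62,-.07): print(round(th,3),row(P,ps,th))
print(row(P,ps,-.6))
E
```

```text
0.003770791030334121 1.4787995050422624
(array([ 0.58093156, -0.02071173,  0.18205874]), np.float64(0.22428271507580447)) [np.float64(0.0697), np.float64(-0.0176), np.float64(-0.0949), np.float64(-0.0702)] [np.float64(0.0697), np.float64(-0.0176), np.float64(-0.0324), np.float64(-0.0702)]
0.257 [np.float64(0.0), np.float64(0.0), np.float64(-0.0), np.float64(-0.0)]
0.187 [np.float64(-0.0002), np.float64(0.005), np.float64(-0.0005), np.float64(0.0196)]
0.117 [np.float64(-0.0006), np.float64(0.0099), np.float64(-0.0009), np.float64(0.039)]
0.047 [np.float64(-0.0014), np.float64(0.0148), np.float64(-0.0011), np.float64(0.0584)]
-0.023 [np.float64(-0.0024), np.float64(0.0197), np.float64(-0.0012), np.float64(0.0777)]
-0.093 [np.float64(-0.0038), np.float64(0.0245), np.float64(-0.001), np.float64(0.0971)]
-0.163 [np.float64(-0.0054), np.float64(0.0292), np.float64(-0.0007), np.float64(0.1165)]
-0.233 [np.float64(-0.0073), np.float64(0.0338), np.float64(-0.0002), np.float64(0.1361)]
-0.303 [np.float64(-0.0095), np.float64(0.0382), np.float64(0.0005), np.float64(0.1557)]
-0.373 [np.float64(-0.012), np.float64(0.0425), np.float64(0.0013), np.float64(0.1756)]
-0.443 [np.float64(-0.0147), np.float64(0.0466), np.float64(0.0023), np.float64(0.1957)]
-0.513 [np.float64(-0.0176), np.float64(0.0504), np.float64(0.0034), np.float64(0.2161)]
-0.583 [np.float64(-0.0207), np.float64(0.0541), np.float64(0.0047), np.float64(0.2369)]
[np.float64(-0.0215), np.float64(0.0549), np.float64(0.005), np.float64(0.242)]
```

apply_moves --deltas '[{"x": 0,"y": 0,"z": -0.04,"yaw": 0,"hand": 0.9},{"x": 0,"y": 0,"z": -0.09,"yaw": 0,"hand": 0.68},{"x": 0.03,"y": -0.01,"z": -0.1,"yaw": -0.035,"hand": 0.68},{"x": 0.07,"y": -0.0176,"z": -0.1,"yaw": -0.07,"hand": 0.68},{"x": 0.07,"y": -0.0176,"z": -0.1,"yaw": -0.07,"hand": 0.68},{"x": 0.07,"y": -0.0176,"z": -0.1,"yaw": -0.07,"hand": 0.68},{"x": 0.07,"y": -0.0176,"z": -0.1,"yaw": -0.07,"hand": 0.68}]'

```text
t: 17.43
position: [0.5797, -0.0207, 0.2352]
tool_rot: [0.0, 0.994, 0.111, 0.0]
force: [0.5, -0.5, 0.2]
grip_width: 0.0273
gripper_force: 0.0
```

```bash
python3 - <<'E'
from lug import *
s=sense(); print(s["t"],s["position"].round(4),s["grip_width"],s["force"])
p=read_camera("wrist"); save(p,"w10.png")
for l in ["ring_lug","locked_mark","cap","cap_grip"]:
    for d in landmark_of(l,p)[:2]:
        w=W(p,d["point"]); v=w-seat; print(l,round(d["confidence"],2),w.round(4),np.round(px(p,w)),np.round([v@X,v@Y,v@n],4))
E
```

```text
17.4333 [ 0.5797 -0.0207  0.2352] 0.027292119294740045 [ 0.47571768 -0.51309039  0.18965355]
locked_mark 0.67 [ 0.603  -0.0819  0.1704] [370. 204.] [ 0.0732 -0.0467  0.0162]
cap 0.65 [ 0.5472 -0.0344  0.1175] [269. 237.] [-0.0015  0.0008 -0.002 ]
cap_grip 0.76 [ 0.5299 -0.0355  0.1466] [266. 275.] [-0.0021 -0.0003  0.0318]
```

apply_moves --deltas '[{"x": 0,"y": 0,"z": 0.03,"yaw": 0,"hand": 0.68},{"x": 0,"y": 0,"z": 0.05,"yaw": 0,"hand": 0.68},{"x": 0,"y": 0,"z": 0.0675,"yaw": 0,"hand": 0.68},{"x": 0,"y": 0,"z": 0.0675,"yaw": 0,"hand": 0.68},{"x": 0,"y": 0,"z": 0.0675,"yaw": 0,"hand": 0.8},{"x": 0,"y": 0,"z": 0.0675,"yaw": 0,"hand": 0.8},{"x": 0,"y": 0,"z": 0.0675,"yaw": 0,"hand": 0.8}]'

```text
t: 18.27
position: [0.5803, -0.0204, 0.1816]
tool_rot: [-0.0, 0.994, 0.111, 0.0]
force: [-1.5, 1.2, 0.1]
grip_width: 0.0173
gripper_force: 0.7
```

```bash
python3 - <<'E'
from lug import *
s=sense(); print(s["t"],s["position"].round(4),s["grip_width"],s["force"],s["gripper_force"])
E
```

```text
18.2667 [ 0.5803 -0.0204  0.1816] 0.017325509879323308 [-1.45725092  1.2048386   0.07326179] 0.7364489298197441
```

apply_moves --deltas '[{"x": -0.0002,"y": 0.005,"z": -0.0005,"yaw": 0.0196,"hand": 0.8},{"x": -0.0006,"y": 0.01,"z": -0.001,"yaw": 0.039,"hand": 0.8},{"x": -0.0014,"y": 0.015,"z": -0.001,"yaw": 0.058,"hand": 0.8},{"x": -0.0024,"y": 0.02,"z": -0.001,"yaw": 0.078,"hand": 0.8},{"x": -0.004,"y": 0.0245,"z": -0.001,"yaw": 0.097,"hand": 0.8},{"x": -0.0055,"y": 0.029,"z": -0.0005,"yaw": 0.1165,"hand": 0.8},{"x": -0.0073,"y": 0.034,"z": 0,"yaw": 0.136,"hand": 0.8},{"x": -0.0095,"y": 0.038,"z": 0.0005,"yaw": 0.156,"hand": 0.8},{"x": -0.012,"y": 0.0425,"z": 0.0013,"yaw": 0.176,"hand": 0.8},{"x": -0.0147,"y": 0.0466,"z": 0.0023,"yaw": 0.196,"hand": 0.8},{"x": -0.0176,"y": 0.0504,"z": 0.0034,"yaw": 0.216,"hand": 0.8},{"x": -0.0176,"y": 0.0504,"z": 0.0034,"yaw": 0.216,"hand": 0.8}]'

```text
t: 19.27
position: [0.5763, -0.0634, 0.1796]
tool_rot: [-0.0, 0.974, -0.226, 0.002]
force: [1.2, 0.8, 1.4]
grip_width: 0.0168
gripper_force: 0.5
```

```bash
python3 - <<'E'
from lug import *
s=sense(); print(s["t"],s["position"].round(4),s["grip_width"],s["force"],s["gripper_force"],pose(-.513))
for c in ("side","scene","wrist"):
  p=read_camera(c); save(p,"t_%s.png"%c)
  for l in ["ring_lug","locked_mark","cap"]:
    for d in landmark_of(l,p)[:3]:
        w=W(p,d["point"]); v=w-seat
        if abs(v).max()<.1: print(c,l,round(d["confidence"],2),np.round(px(p,w)),np.round([v@X,v@Y,v@n],4),np.arctan2(v@Y,v@X).round(3))
E
```

```text
19.2667 [ 0.5763 -0.0634  0.1796] 0.016824998767724805 [1.21746399 0.80274497 1.36850047] 0.45519733044784516 (array([ 0.57618875, -0.06317522,  0.17934318]), np.float64(-0.45476687478650696))
side ring_lug 0.6 [239. 165.] [ 0.0569 -0.0302  0.0347] -0.488
side locked_mark 0.95 [231. 162.] [ 0.0756 -0.0518  0.0126] -0.601
side cap 0.66 [250. 185.] [-0.0006 -0.0045  0.0041] -1.699
scene ring_lug 0.8 [252. 194.] [ 0.0498 -0.031   0.0357] -0.557
scene locked_mark 0.81 [257. 207.] [ 0.0692 -0.054   0.0126] -0.663
wrist ring_lug 0.56 [260. 268.] [ 0.0574 -0.0283  0.037 ] -0.459
wrist locked_mark 0.6 [282. 182.] [ 0.0746 -0.0509  0.0142] -0.599
wrist cap 0.65 [244. 281.] [-0.004   0.0001 -0.001 ] 3.124
```

```bash
python3 - <<'E'
from lug import *
P,ps=pose(-.513)
for th in (-.55,-.59,-.62,-.65): print(th,row(P,ps,th))
E
```

```text
-0.55 [np.float64(-0.0), np.float64(0.0026), np.float64(0.0007), np.float64(0.0109)]
-0.59 [np.float64(-0.0002), np.float64(0.0053), np.float64(0.0014), np.float64(0.0228)]
-0.62 [np.float64(-0.0004), np.float64(0.0073), np.float64(0.002), np.float64(0.0318)]
-0.65 [np.float64(-0.0006), np.float64(0.0094), np.float64(0.0027), np.float64(0.0409)]
```

apply_moves --deltas '[{"x": 0,"y": 0.0026,"z": 0.0007,"yaw": 0.011,"hand": 0.8},{"x": -0.0002,"y": 0.0053,"z": 0.0014,"yaw": 0.023,"hand": 0.8},{"x": -0.0004,"y": 0.0073,"z": 0.002,"yaw": 0.032,"hand": 0.8},{"x": -0.0004,"y": 0.0073,"z": 0.002,"yaw": 0.032,"hand": 0.8},{"x": -0.0004,"y": 0.0073,"z": 0.002,"yaw": 0.032,"hand": 0.66},{"x": -0.0004,"y": 0.0073,"z": 0.002,"yaw": 0.032,"hand": 0.66},{"x": -0.0004,"y": 0.0073,"z": -0.04,"yaw": 0.032,"hand": 0.66},{"x": -0.03,"y": 0.0073,"z": -0.08,"yaw": 0.032,"hand": 0.66},{"x": -0.08,"y": 0.0073,"z": -0.11,"yaw": 0.032,"hand": 0.66},{"x": -0.11,"y": 0.0073,"z": -0.11,"yaw": 0.032,"hand": 0.66},{"x": -0.11,"y": 0.0073,"z": -0.11,"yaw": 0.032,"hand": 0.66},{"x": -0.11,"y": 0.0073,"z": -0.11,"yaw": 0.032,"hand": 0.66}]'

```text
t: 20.87
position: [0.4927, -0.0294, 0.2665]
tool_rot: [0.0, 0.962, -0.274, 0.0]
force: [1.5, 0.2, 0.2]
grip_width: 0.029
gripper_force: 0.0
```

```bash
python3 - <<'E'
from lug import *
s=sense(); print(s["t"],s["position"].round(4),s["grip_width"],s["force"])
A={}
for c in ("wrist","wrist","wrist","side","scene","side","scene"):
  p=read_camera(c); save(p,"u_%s.png"%c)
  for l in ["ring_lug","locked_mark","cap","port_seat"]:
    for d in landmark_of(l,p)[:2]:
        w=W(p,d["point"]); v=w-seat
        if abs(v).max()<.1: print(c,l,round(d["confidence"],2),np.round(px(p,w)),np.round([v@X,v@Y,v@n],4),np.arctan2(v@Y,v@X).round(3))
  if c=="wrist":
    # expected outlines: rays through pointer at several angles
    print([ (th,np.round(px(p,seat+.074*(np.cos(th)*X+np.sin(th)*Y)+.036*n))) for th in (-.5,-.6,-.7)])
    im=cv2.cvtColor(p["color"],cv2.COLOR_RGB2BGR); u,v=map(int,px(p,seat+.065*(np.cos(.6)*X-np.sin(.6)*Y)+.025*n))
    y0=max(0,v-60);x0=max(0,u-80); cv2.imwrite("pics/z1.png",cv2.resize(im[y0:y0+120,x0:x0+160],(800,600),interpolation=cv2.INTER_CUBIC)); print(x0,y0)
E
```

```text
20.8667 [ 0.4927 -0.0294  0.2665] 0.02899350022258086 [1.48462563 0.16788565 0.21423634]
wrist ring_lug 0.65 [251.  63.] [ 0.0511 -0.0362  0.0374] -0.616
wrist locked_mark 0.68 [244.   6.] [ 0.0716 -0.0497  0.0115] -0.607
wrist cap 0.65 [237. 129.] [-0.005  -0.0013  0.0015] -2.884
[(-0.5, array([238.,  42.])), (-0.6, array([250.,  42.])), (-0.7, array([263.,  43.]))]
165 0
wrist ring_lug 0.7 [251.  59.] [ 0.0531 -0.0383  0.0341] -0.625
wrist locked_mark 0.78 [242.   5.] [ 0.0741 -0.0498  0.0131] -0.592
wrist cap 0.92 [235. 130.] [-0.0023 -0.0009  0.0026] -2.781
wrist port_seat 0.7 [244.  11.] [ 0.0711 -0.0492  0.015 ] -0.605
[(-0.5, array([238.,  45.])), (-0.6, array([250.,  45.])), (-0.7, array([263.,  46.]))]
165 0
wrist ring_lug 0.94 [246.  62.] [ 0.0536 -0.0343  0.0363] -0.569
wrist locked_mark 0.58 [241.   5.] [ 0.0746 -0.0491  0.0131] -0.582
wrist cap 0.95 [234. 129.] [-0.0028 -0.0005 -0.0001] -2.978
[(-0.5, array([238.,  44.])), (-0.6, array([251.,  44.])), (-0.7, array([263.,  45.]))]
165 0
side ring_lug 0.68 [241. 163.] [ 0.054  -0.0378  0.0378] -0.61
side locked_mark 0.93 [230. 162.] [ 0.0777 -0.0511  0.0101] -0.582
side port_seat 0.77 [249. 188.] [-0.0003  0.0026 -0.0014] 1.689
scene ring_lug 0.87 [248. 195.] [ 0.0448 -0.0387  0.0377] -0.713
scene locked_mark 0.79 [258. 205.] [ 0.0686 -0.051   0.0143] -0.639
scene port_seat 0.57 [247. 199.] [-0.004  -0.0035  0.0029] -2.418
side ring_lug 0.87 [241. 165.] [ 0.0509 -0.0336  0.0362] -0.583
side locked_mark 0.76 [230. 162.] [ 0.0773 -0.0517  0.0116] -0.59
side cap 0.69 [242. 164.] [ 0.0496 -0.0393  0.0357] -0.671
side port_seat 0.97 [249. 188.] [-0.0004  0.0028 -0.0014] 1.725
scene ring_lug 0.59 [249. 195.] [ 0.047  -0.039   0.0373] -0.693
scene locked_mark 0.97 [256. 205.] [ 0.0645 -0.05    0.0138] -0.66
scene port_seat 0.71 [248. 198.] [-0.0023 -0.0013  0.0028] -2.644
```

apply_moves --deltas '[{"x": 0.03,"y": 0,"z": -0.02,"yaw": 0,"hand": 0.66},{"x": 0.05,"y": 0,"z": -0.02,"yaw": 0,"hand": 0.66},{"x": 0.05,"y": 0,"z": -0.02,"yaw": 0,"hand": 0.66},{"x": 0.05,"y": 0,"z": -0.02,"yaw": 0,"hand": 0.66},{"x": 0.05,"y": 0,"z": -0.02,"yaw": 0,"hand": 0.66}]'

```text
t: 23.03
position: [0.5269, -0.0505, 0.2815]
tool_rot: [0.0, 0.962, -0.274, -0.001]
force: [1.2, -0.1, 0.2]
grip_width: 0.0288
gripper_force: 0.0
```

```bash
python3 - <<'E'
from lug import *
s=sense(); print(s["t"],s["position"].round(4))
acc=[]
for i in range(3):
  p=read_camera("wrist")
  for l in ["ring_lug","locked_mark","cap","cap_grip"]:
    for d in landmark_of(l,p)[:1]:
        w=W(p,d["point"]); v=w-seat
        if abs(v).max()<.1: print(l,round(d["confidence"],2),np.round(px(p,w)),np.round([v@X,v@Y,v@n],4),np.arctan2(v@Y,v@X).round(3))
save(p,"fin.png")
im=cv2.cvtColor(p["color"],cv2.COLOR_RGB2BGR)
u,v=map(int,px(p,seat+.07*(np.cos(.6)*X-np.sin(.6)*Y)+.025*n)); S=8
y0=max(0,v-37);x0=max(0,u-25); a=cv2.resize(im[y0:y0+75,x0:x0+50],None,fx=S,fy=S,interpolation=cv2.INTER_CUBIC)
b=a.copy()
def poly(r0,r1,w,h,col):
    th=-.6; R_=np.cos(th)*X+np.sin(th)*Y; T_=-np.sin(th)*X+np.cos(th)*Y
    q=[px(p,seat+r*R_+t*T_+h*n) for r,t in((r0,w),(r1,w),(r1,-w),(r0,-w))]
    cv2.polylines(b,[np.array([((x-x0+.5)*S,(y-y0+.5)*S) for x,y in q],int)],True,col,1)
poly(.044,.074,.005,.036,(0,0,255)); poly(.081,.095,.0025,.012,(255,0,0))
cv2.imwrite("pics/fincrop.png",np.hstack([a,b])); print(x0,y0)
E
```

```text
23.0333 [ 0.5269 -0.0505  0.2815]
ring_lug 0.82 [255. 123.] [ 0.0516 -0.0396  0.0346] -0.655
locked_mark 0.9 [245.  79.] [ 0.073  -0.0487  0.0158] -0.589
cap 0.68 [237. 171.] [-0.0009 -0.0018  0.0024] -2.044
cap_grip 0.6 [240. 195.] [-0.0005  0.0029  0.0316] 1.726
ring_lug 0.82 [253. 125.] [ 0.0539 -0.0377  0.0385] -0.611
locked_mark 0.79 [244.  80.] [ 0.072  -0.0481  0.0139] -0.589
cap 0.71 [235. 172.] [-0.0013  0.0004  0.0005] 2.846
cap_grip 0.61 [244. 197.] [-0.0053  0.0016  0.0297] 2.855
cap 0.95 [234. 170.] [-0.0004  0.0005 -0.0016] 2.293
cap_grip 0.96 [242. 196.] [-0.0032  0.0024  0.0297] 2.507
222 73
```

View pics/fincrop.png

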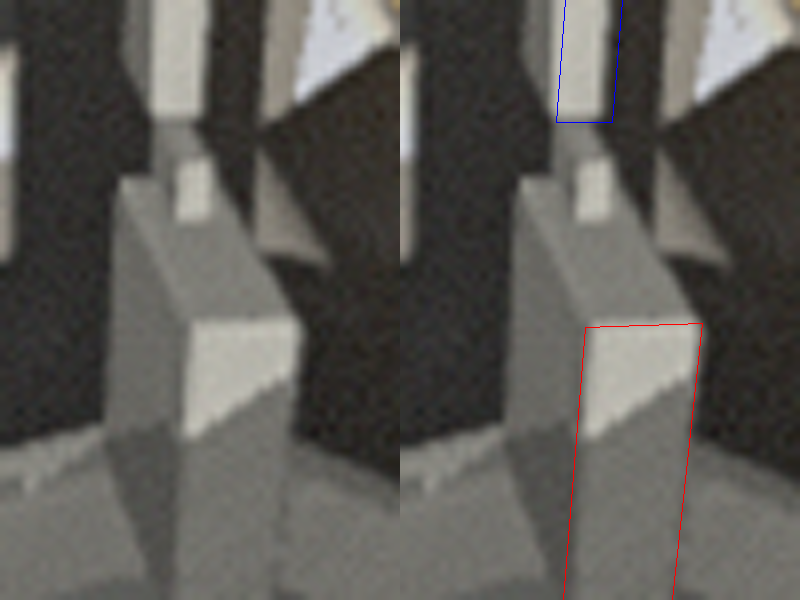

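The lug's top runs from about (245,325) at its outer end towards the axis, in line with the rib at (175,100). By the overlay it is within about 0.02 rad (1°) of the locked mark. The cap reads 0 mm above the pocket floor, and the hand is clear.

```bash
python3 -c "
from cell import *
print(hand_in())"
```

```text
the job is handed in; nothing more can be done
None
```

The job is handed in: the larger black cap is pressed home in the port, and the lock ring's lug points at the locked mark, about 0.02 rad (1°) past it by my estimate.

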